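# Press a badge on the polling-office badge press

### The arm

A 7-joint arm with a two-finger parallel gripper is mounted at the origin on the work surface. World frame = base frame: x ahead of the robot, y to its left, z up, the work surface at z = 0. Lengths are in m, angles in rad, forces in N, time in s.
With the tool pointing down it reaches from about 0.4 to 0.85 m from the base axis. Payload 4.5 kg.
Tool frame: the origin (TCP) lies on the centre line of the jaws, within the pads' length; the fingertips stand 11 mm ahead of it and the grasp point (between the pads) lies 8 mm behind it; z points along the fingers, x is the direction in which the jaws open and shut, and the axes are right-handed (so a half turn about z gives the same grasp; the last joint's range is limited). The gripper opens to 88 mm and grips with 3 to 60 N. Pads are 18 mm wide; open, the fingers measure 123 mm over their backs; the gripper's body (75 mm by 187 mm) begins 45 mm behind the grasp point.
Start: joints at [1.229, 0.689, -0.195, 1.565, 0.157, 0.902, -0.215], TCP at [0.229, -0.581, 0.25] pointing down, gripper open.
Joint ranges: [-3.01, 3.01], [-0.46, 2.08], [-1.47, 1.51], [0.13, 2.56], [-1, 4.14], [0.04, 2.09], [-2.66, 2.66]. Speed limits (rad/s): [2.57, 2.57, 3.14, 3.14, 3.14, 3.14, 3.14].

### API

Orientations are given as a unit quaternion [x, y, z, w].
In Python, from plant import r, vision, order, nets gives the robot as it stands.
- The arm moves only by the tool send_rows, never from a script. Its argument "series" is a list of rows, each an object with "delta_pos": the shift along the tool's x, y, z in cm, a list of three; "turn": the turn about the tool's z in degrees; "jaw": the closure, from 0 (fully open) to 1 (shut). In form: [{"delta_pos": [x, y, z], "turn": turn, "jaw": jaw}, ...]. A call has 1 to 8 rows; each row is the pose to reach, as a shift and turn from the pose commanded when the call began, along the tool's axes at that moment; what a row does not reach only later rows make up. A row lasts 1/12 s, in which the tool goes at most 41.7 mm and 7.16 degrees, less where a joint would pass 70% of its speed; a pose out of reach is approached as far as the arm can. A call with a gripper value outside its range is refused whole. The fingers move at their own pace and stop on an object; "force" is the grip in N (left out, the last holds). Time passes only in rows, so rows that repeat a pose let the fingers close. It gives the time, the measured TCP pose, the force and the opening at its end, in the units of the state.
- r.get_state(): the state, without advancing time (a new reading comes with each control period).
- vision.snapshot(name): name is "side" or "top"; returns the picture (420x560x3 uint8, blue, green, red); there is no depth.
- vision.camera_params(name): a dict with "intrinsics" (3x3 intrinsics, pixels), "extrinsics" (4x4, takes a point from world to camera coordinates). Camera axes: x right, y down, z forward; pixel columns grow to the right and rows downward; lengths in m; the calibration is good to about 2 mm. A picture is of the moment at which its call begins. camera_params takes no time and is no camera call.
- order.finish_job(): hands the job in, once; it reports no verdict.
Trained networks look in the newest picture that a camera, given by its name, has taken for a name from the list of things; names that differ only in an ending like _2 or _b are one class to them, and where a whole thing is asked for, a point or a joint stands for the part that bears it (a point fixed in the world has none). Each returns a list of dicts, best first, with "score" (0 to 1); they miss things now and then, are a little off and sometimes report something else, mostly with a low value. They report only what shows in the picture. A call takes as long as a camera call.
- nets.boxes_of(camera, label): "location" ([row, column] as shares, 0 to 1, of the picture: columns of its width, rows of its height, amid what is visible of it).
- nets.trace(camera, label): "region" (420x560 bool, what is visible of it) and "location" ([row, column] as shares, 0 to 1, of the picture: columns of its width, rows of its height, amid what is visible of it).
The state is a dict: "clock": time; "q": joint angles; "qd": joint speeds; "joint_torque": joint torques, N m; "tool_pos": TCP position; "eef_rot": TCP orientation; "contact_force": force on the tool from outside, world axes, zero at the start; "moment": the same for the moment, N m; "opening": opening from 0.0 (shut) to 1.0 (fully open).
Only numpy, scipy, OpenCV 4.12 (cv2) and the standard library are available. Lean on these libraries where they do the work, as an engineer would, in place of code of your own. Each camera call takes 0.05 s, during which the arm holds its last target.

### The job

A badge blank is loaded in the badge press. Slide the die tray fully home under the ram, next flip the safety catch up and back off the lever's disc, then pull the ball-ended lever all the way down until the upper die squeezes the badge, and keep holding it there: finish while still holding the lever down, with the catch left flipped back. Leave the other things on the desk where they are.

Things in the scene. Friction and masses are not known exactly. Their poses are not given: they have to be found in the camera images.
- press: grey cast hand badge press standing fixed on the desk; base 180 x 150 mm with a slide extension reaching 225 mm to its right, head top at 208 mm. Origin on the desk surface under the ram axis; its x axis points from the front (lever and operator side) to the back, y to the left (catch side; the tray's loading end is to the right, -y), z up. The head is 70 mm wide (y -35 to 35) and spans x -40 to 110, z 120 to 208; below it a column stands at x 55 to 110.
- tray (a joint): die tray, slides along the press's +y under the ram: 0 = pulled out to the right for loading (as at the start), 0.085 = fully home against its stop. Friction about 2.5 N, stays where left.
- tray_knob (a point): centre of the black upright knob on the tray's right-hand end, 24 mm diameter, 30 mm tall (50 to 80 mm above the desk), on a 12 mm stem above the tray (tray top 32 mm, guide strips beside it at 34 mm above the desk). It lies 105 mm to the right of the die's centre; free all round.
- badge: white round badge blank, 58 mm diameter, 9 mm thick, lying loose in the 4 mm deep, 60 mm wide seat of the lower die on the tray. Origin at the centre of its underside, z up.
- die_seat (a point): centre of the floor of the lower die's seat on the tray, 38 mm above the desk; moves with the tray. With the tray home it lies on the ram axis (press origin).
- ram: the ram: a steel rod with an aluminium upper die of 62 mm diameter at its foot; origin at the centre of the die's lower face, 78 mm above the desk with the lever up. The lever drives it straight down 30 mm per rad; it meets the badge (top at 47 mm) at about 1.03 rad.
- catch (a joint): safety catch, a steel hook on the press's left side, lying over the tooth of the lever's disc. Hinge along the press's y through point catch_pivot: 0 = hooked (the lever is locked), growing as its front end swings up and back over the top; 1.70 = fully back on its rest (about 25 deg past upright). Light friction (0.03 N m): it stays where left.
- catch_pin (a point): middle of the catch's finger pin, a plain steel pin of 12 mm diameter and 52 mm length (29 mm to the inner end, 23 mm to the outer end) sticking out to the left, parallel to the press's y. At the start 53 mm in front of and 18 mm above the pivot (208 mm above the desk); radius of its swing 56 mm. Can be gripped from above.
- catch_pivot (a point): point on the catch's hinge line level with the middle of the pin; fixed to the press at x 65, y 85, z 190 mm (hinge line parallel to the press's y).
- lever_angle (a joint): the lever's angle: 0 = up (60 deg above horizontal, leaning to the front), growing as the ball is pulled forward and down; 1.03 = the upper die meets the badge, which stops it firmly at about 1.04 to 1.05 (bare end stop without a badge: 1.10). Springs back up by itself: about 3 N at the ball at first, 10 N near the bottom and a few newtons more to squeeze the badge.
- lever: forked steel lever straddling the head, with a black ball of 40 mm diameter on a 14 mm stem at its end, and the catch's toothed disc on its left. Origin at the middle of its axle; at the start the ball is 77.5 mm in front of and 134 mm above it, 155 mm away.
- lever_knob (a point): centre of the lever's black ball (40 mm diameter), about 299 mm above the desk at the start, about 165 mm with the lever down. The ball is rigid with the lever and turns with it by 60 deg on the way down: gripped lightly (about 30 N) it turns between the fingers, gripped hard with a gripper that does not tilt along it tends to work its way out.
- axle_centre (a point): middle of the lever's axle, fixed to the press at x 25, y 0, z 165 mm; the axle runs along the press's y.
- tub: clear plastic tub of supplies, 220 x 300 x 130 mm, to be left alone. Origin at the centre of its underside.
- bottle: violet plastic drinking bottle with a grey screw cap, 68 mm diameter, 205 mm tall, to be left alone. Origin at the centre of its underside.
- badge_box: low grey box with finished badges, 160 x 120 x 35 mm, to be left alone. Origin at the centre of its underside.
- envelopes: stack of envelopes, 110 x 220 x 24 mm, to be left alone. Origin at the centre of its underside.

How it is judged:
On the way, in this order (a step that is already met when the one before it is completed fails the run):
1. the tray is pushed fully home while the catch is still hooked (value of joint tray above 0.082 m and value of joint catch below 0.5 rad and value of joint lever_angle below 0.15 rad), for 0.2 s.
2. the safety catch is flipped up and back, the lever still up (value of joint tray above 0.082 m and value of joint catch above 1.2 rad and value of joint lever_angle below 0.3 rad), for 0.1 s.
3. the lever is pulled down until the die squeezes the badge (value of joint lever_angle above 1 rad and contact force between ram and badge above 5 N), for 0.2 s.
At the end, for the whole second after the job is handed in: The tray is home (within 3 mm), the catch is flipped back (beyond 1.2 rad), the badge sits in its die (within 4 mm) and the robot is holding the lever down (beyond 1.0 rad, pushing on it with more than 3 N) so that the upper die squeezes the badge with more than 5 N, all through the last second (all of step 3 and value of joint tray above 0.082 m and value of joint catch above 1.2 rad and horizontal distance between badge and die_seat below 0.004 m and contact force between any of the fingers, the arm and lever above 3 N); the arm keeps its last pose, push and grip.
It fails at once if the lever is forced past the hooked catch (value of joint lever_angle above 0.3 rad and value of joint catch below 0.3 rad).
It fails at once if another thing on the desk is moved by more than 30 mm (distance of any of tub, bottle, badge_box, envelopes from where it was at the start of the episode above 0.03 m).
It also fails if it takes over 64 s, if anything falls off the work surface, if the arm or the gripper's body presses on something with over 40 N, if the wrist force passes 120 N, or if a joint passes its speed limit or range.

## Working session

There is one attempt and no reset: what is moved stays moved. The work goes in short steps, Python scripts to look and compute and a tool call to move; the robot and the scene stay as the last step left them, time stands still between calls to the robot, and variables do not carry over. Pictures are saved under pics/ and viewed, and the job is handed in when it is done.

Besides the shell and the picture viewer there is one more tool, called as name(argument=value, ...) on one line, values as JSON. send_rows: Moves the arm, as the interface text tells. Its arguments: {"type":"object","properties":{"series":{"type":"array"},"force":{"type":"number"}},"required":["series"]}

```bash
ls; mkdir -p pics; python3 - <<'E'
from plant import r, vision, order, nets
import cv2
for n in ("side","top"):
    cv2.imwrite(f"pics/{n}0.png",vision.snapshot(n)); p=vision.camera_params(n); print(n,p)
print(r.get_state())
E
```

```text
pics
side {'intrinsics': array([[449.84622605,   0.        , 283.07041924],
       [  0.        , 449.84622605, 209.91853206],
       [  0.        ,   0.        ,   1.        ]]), 'extrinsics': array([[-0.99724291, -0.07385158, -0.00724704,  0.51519927],
       [-0.03764423,  0.58763607, -0.80824919,  0.16357293],
       [ 0.0639491 , -0.80574797, -0.58879599,  1.39334248],
       [ 0.        ,  0.        ,  0.        ,  1.        ]])}
top {'intrinsics': array([[456.60107385,   0.        , 281.98352148],
       [  0.        , 456.60107385, 208.96720124],
       [  0.        ,   0.        ,   1.        ]]), 'extrinsics': array([[ 1.70554974e-02, -9.99845592e-01,  4.23118507e-03,
        -1.73433811e-02],
       [-9.79749451e-01, -1.75567612e-02, -1.99456194e-01,
         5.06830863e-01],
       [ 1.99499682e-01, -7.43676644e-04, -9.79897609e-01,
         1.43854457e+00],
       [ 0.00000000e+00,  0.00000000e+00,  0.00000000e+00,
         1.00000000e+00]])}
{'clock': 0.1, 'q': array([ 1.22884743,  0.68988517, -0.19452452,  1.56624033,  0.15732423,
        0.90254467, -0.21512108]), 'qd': array([-0.00020147, -0.00144239, -0.00058642, -0.00352046,  0.00041178,
        0.00085865,  0.00056495]), 'joint_torque': array([-3.13900397e-03, -5.28497064e+01, -1.27158064e+00, -1.53836256e+01,
       -5.25970850e-02,  2.03648138e-03,  3.57465115e-05]), 'tool_pos': array([ 0.22910356, -0.58089   ,  0.2489996 ]), 'eef_rot': array([ 8.26751745e-01, -5.62566302e-01, -7.34591478e-04, -4.11007509e-04]), 'contact_force': array([0.37482513, 0.24521658, 0.0932917 ]), 'moment': array([-0.042614  , -0.0743277 ,  0.04729444]), 'opening': 1.0005993893976783}
```

View pics/side0.png

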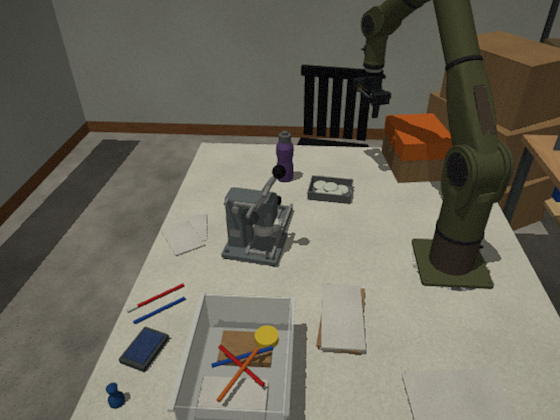

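View pics/top0.png

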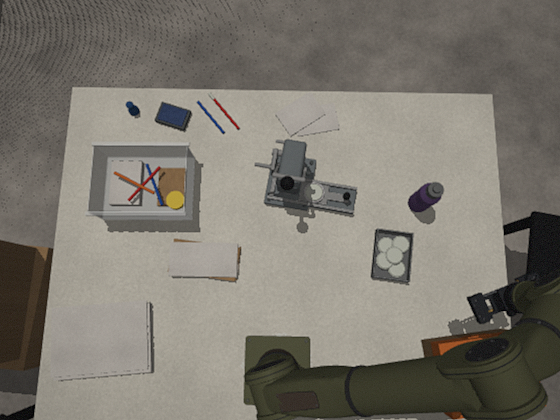

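```bash
python3 - <<'E'
from plant import r, vision, order, nets
for n in ("side","top"):
  for l in ("tray_knob","lever_knob","catch_pin","badge","press"):
    try: print(n,l,[(round(d['score'],2),[round(d['location'][1]*560,1),round(d['location'][0]*420,1)]) for d in nets.boxes_of(n,l)[:3]])
    except Exception as e: print(n,l,e)
E
```

```text
side tray_knob [(0.73, [279.5, 218.3])]
side lever_knob [(0.95, [265.9, 192.5])]
side catch_pin [(0.68, [252.0, 206.1])]
side badge [(0.52, [331.8, 189.0]), (0.47, [276.9, 221.3])]
side press [(0.56, [255.3, 220.4])]
top tray_knob [(0.91, [324.6, 193.6])]
top lever_knob [(0.79, [289.0, 176.3])]
top catch_pin [(0.72, [269.4, 164.9]), (0.63, [137.1, 180.6])]
top badge [(0.6, [311.3, 193.6]), (0.22, [287.0, 176.1])]
top press [(0.64, [295.3, 184.3])]
```

```bash
python3 - <<'E'
import cv2
a=cv2.imread("pics/top0.png")[120:225,245:370]; cv2.imwrite("pics/topz.png",cv2.resize(a,None,fx=5.6,fy=5.6,interpolation=cv2.INTER_CUBIC))
a=cv2.imread("pics/side0.png")[155:270,215:320]; cv2.imwrite("pics/sidez.png",cv2.resize(a,None,fx=5,fy=5,interpolation=cv2.INTER_CUBIC))
E
```

```text
(no output)
```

View pics/topz.png

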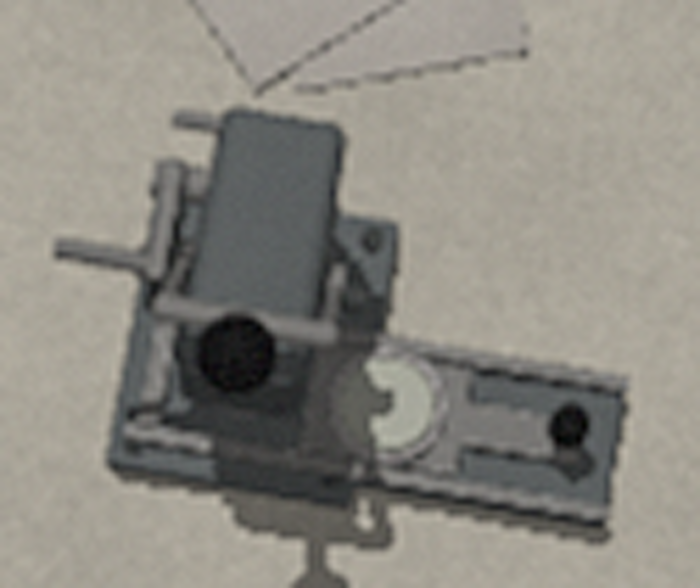

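View pics/sidez.png

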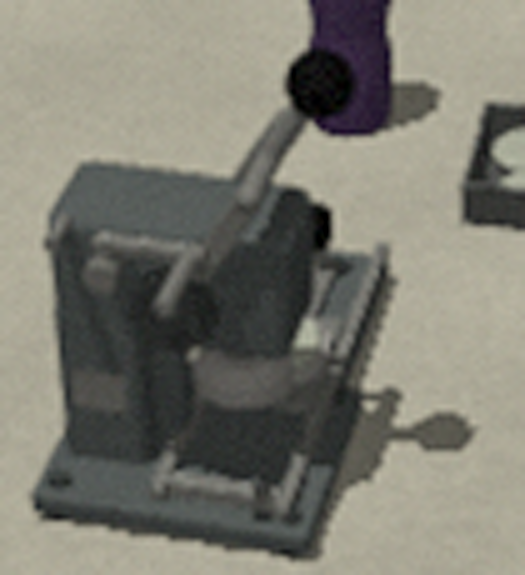

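```bash
cat > h.py <<'E'
import numpy as np, cv2
from plant import r, vision, order, nets
from scipy.spatial.transform import Rotation as R
from scipy.optimize import least_squares
C={n:vision.camera_params(n) for n in("side","top")}
def proj(n,P):
    P=np.atleast_2d(P); c=C[n]; q=(c['extrinsics'][:3,:3]@P.T).T+c['extrinsics'][:3,3]
    u=(c['intrinsics']@q.T).T; return u[:,:2]/u[:,2:]
def p2w(pose,P):
    X,Y,a=pose; P=np.atleast_2d(P); c,s=np.cos(a),np.sin(a)
    return np.c_[X+c*P[:,0]-s*P[:,1],Y+s*P[:,0]+c*P[:,1],P[:,2]]
E
python3 - <<'E'
from h import *
obs=[("top",(-.0525,0,.299),(287.1,183.0)),("side",(-.0525,0,.299),(279,171.6)),("top",(0,-.19,.078),(346.6,196.1)),
("top",(.012,.108,.208),(255.7,164.5)),]
# head top corners at z .208 rear: (110,±35)
obs+=[("top",(.110,.035,.208),(245+225/5.6,120+108/5.6)),("top",(.110,-.035,.208),(245+342/5.6,120+125/5.6))]
f=lambda p:np.concatenate([proj(n,p2w(p,P))[0]-np.array(o) for n,P,o in obs])
s=least_squares(f,[.6,0,0],loss='soft_l1')
print(s.x,np.degrees(s.x[2]));print(f(s.x).reshape(-1,2).round(1))
np.save("pose.npy",s.x)
for n in("side","top"):
  im=cv2.resize(cv2.imread(f"pics/{n}0.png"),None,fx=4,fy=4,interpolation=cv2.INTER_CUBIC)
  pts={"ball":(-.0525,0,.299),"axle":(.025,0,.165),"pinO":(.012,.108,.208),"pinI":(.012,.056,.208),"piv":(.065,.085,.19),"knob":(0,-.19,.08),"h1":(-.04,.035,.208),"h2":(-.04,-.035,.208),"h3":(.11,.035,.208),"h4":(.11,-.035,.208),"seat":(0,-.085,.047),"o":(0,0,0)}
  for k,P in pts.items():
    u=(proj(n,p2w(s.x,P))[0]+.5)*4; cv2.circle(im,tuple(int(v) for v in u),3,(0,0,255),-1); cv2.putText(im,k,tuple(int(v)+4 for v in u),0,.45,(0,255,255),1)
  im=im[460:920,960:1500] if n=="top" else im[620:1080,840:1300]
  cv2.imwrite(f"pics/{n}fit.png",im)
print(p2w(s.x,list(pts.values())).round(3))
E
```

```text
[ 0.57871931 -0.02924451 -0.16557166] -9.4865575315176
[[-0.2  0.9]
 [ 0.2 -0.7]
 [ 0.2  0.1]
 [-1.1  0. ]
 [-0.5 -1.3]
 [ 1.6 -0.3]]
[[ 0.527 -0.021  0.299]
 [ 0.603 -0.033  0.165]
 [ 0.608  0.075  0.208]
 [ 0.6    0.024  0.208]
 [ 0.657  0.044  0.19 ]
 [ 0.547 -0.217  0.08 ]
 [ 0.545  0.012  0.208]
 [ 0.533 -0.057  0.208]
 [ 0.693 -0.013  0.208]
 [ 0.681 -0.082  0.208]
 [ 0.565 -0.113  0.047]
 [ 0.579 -0.029  0.   ]]
```

View pics/topfit.png

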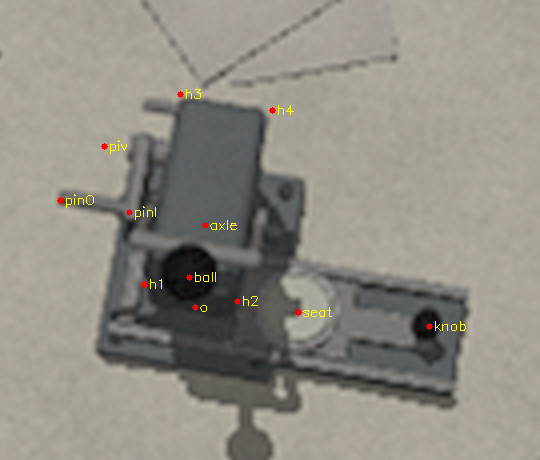

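View pics/sidefit.png

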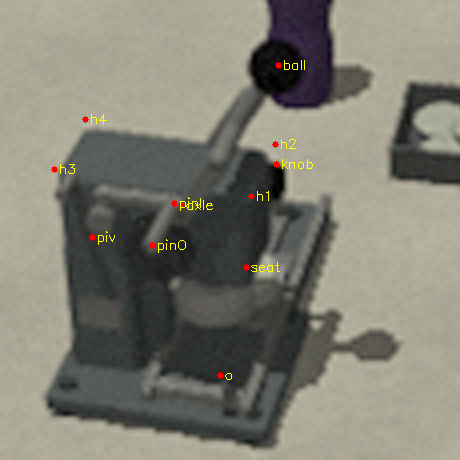

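```bash
cat >> h.py <<'E'
pose=np.load("pose.npy")
def go(P,jawdir=None,press=True):
    """P in press frame = grasp point; jawdir 'x'/'y' of press. print delta in tool cm"""
    s=r.get_state(); Rm=R.from_quat(s['eef_rot']).as_matrix()
    T=p2w(pose,P)[0]-np.array([0,0,.008])
    d=Rm.T@(T-s['tool_pos'])*100
    a=np.degrees(np.arctan2(Rm[1,0],Rm[0,0])); 
    print("delta cm",d.round(2),"toolx ang",round(a,1))
    for k,o in(('x',0),('y',90)):
        t=-(np.degrees(pose[2])+o-a); print(k,"turn",round((t+90)%180-90,1))
def st():
    s=r.get_state(); c,sn=np.cos(pose[2]),np.sin(pose[2])
    t=s['tool_pos']-[pose[0],pose[1],-.008]; print("t",s['clock'],"grasp in press",np.round([c*t[0]+sn*t[1],-sn*t[0]+c*t[1],t[2]],4),"F",s['contact_force'].round(1),"open",round(s['opening'],3),"q",s['q'].round(2))
E
python3 -c "
from h import *
st(); go((0,-.19,.25))"
```

```text
t 0.6 grasp in press [-0.2535 -0.6022  0.2577] F [ 0.1 -0.9 -0.6] open 0.997 q [ 1.23  0.69 -0.19  1.57  0.16  0.9  -0.22]
delta cm [-22.26 -42.97   0.77] toolx ang -68.5
x turn -59.0
y turn 31.0
```

send_rows(series=[{"delta_pos": [-22.3,-43.0,0],"turn": -59,"jaw": 0},{"delta_pos": [-22.3,-43.0,0],"turn": -59,"jaw": 0},{"delta_pos": [-22.3,-43.0,0],"turn": -59,"jaw": 0},{"delta_pos": [-22.3,-43.0,0],"turn": -59,"jaw": 0},{"delta_pos": [-22.3,-43.0,0],"turn": -59,"jaw": 0},{"delta_pos": [-22.3,-43.0,0],"turn": -59,"jaw": 0},{"delta_pos": [-22.3,-43.0,0],"turn": -59,"jaw": 0},{"delta_pos": [-22.3,-43.0,0],"turn": -59,"jaw": 0}])

```text
clock: 1.27
tool_pos: [0.4494, -0.3285, 0.25]
eef_rot: [0.996, -0.094, 0.0, 0.0]
contact_force: [1.2, 0.6, -0.5]
opening: 1.001
```

```bash
python3 -c "
from h import *
st(); go((0,-.19,.25))"
```

```text
t 1.2667 grasp in press [-0.0782 -0.3165  0.258 ] F [ 1.2  0.6 -0.5] open 1.001 q [ 0.82  0.62 -0.46  1.77  0.36  0.83  0.01]
delta cm [  7.52 -12.83   0.8 ] toolx ang -10.8
x turn -1.3
y turn 88.7
```

send_rows(series=[{"delta_pos": [7.5,-12.8,0.8],"turn": -1.3,"jaw": 0.2},{"delta_pos": [7.5,-12.8,0.8],"turn": -1.3,"jaw": 0.2},{"delta_pos": [7.5,-12.8,0.8],"turn": -1.3,"jaw": 0.2},{"delta_pos": [7.5,-12.8,0.8],"turn": -1.3,"jaw": 0.2},{"delta_pos": [7.5,-12.8,0.8],"turn": -1.3,"jaw": 0.2},{"delta_pos": [7.5,-12.8,0.8],"turn": -1.3,"jaw": 0.2},{"delta_pos": [7.5,-12.8,0.8],"turn": -1.3,"jaw": 0.2}])

```text
clock: 1.85
tool_pos: [0.5459, -0.2203, 0.2415]
eef_rot: [0.996, -0.087, -0.001, 0.001]
contact_force: [-1.5, -0.2, 0.2]
opening: 0.801
```

```bash
python3 -c "
from h import *
st(); go((0,-.19,.065))
cv2.imwrite('pics/t1.png',cv2.resize(vision.snapshot('top')[120:225,245:400],None,fx=5,fy=5)); cv2.imwrite('pics/s1.png',cv2.resize(vision.snapshot('side')[100:270,215:350],None,fx=4,fy=3.5))"
```

```text
t 1.85 grasp in press [-0.0009 -0.1939  0.2495] F [-1.5 -0.2  0.2] open 0.801 q [ 0.56  0.67 -0.44  1.68  0.36  0.87 -0.2 ]
delta cm [ 0.11 -0.42 18.45] toolx ang -9.9
x turn -0.5
y turn 89.5
```

View pics/t1.png

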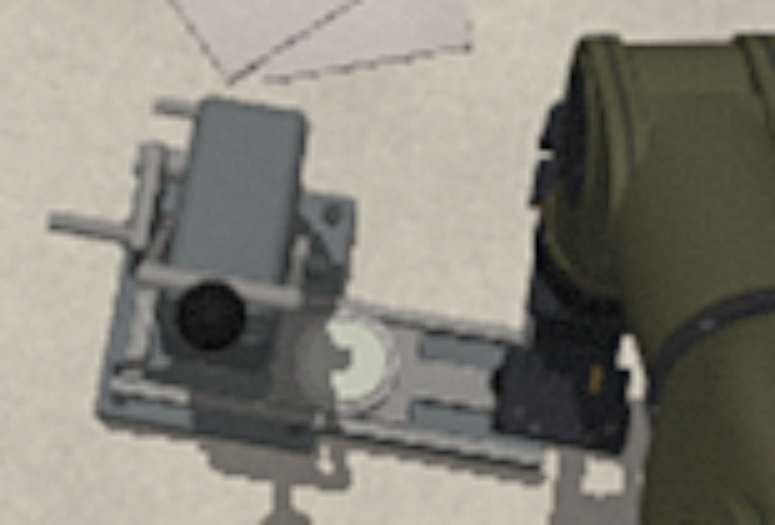

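View pics/s1.png

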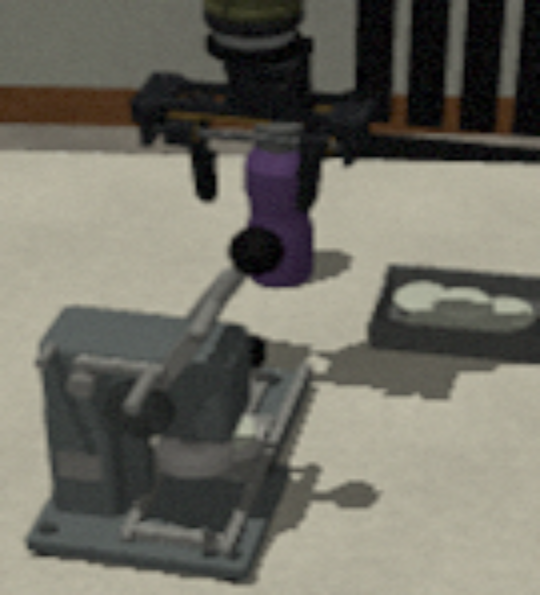

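send_rows(series=[{"delta_pos": [0.1,-0.3,4],"turn": -0.5,"jaw": 0.2},{"delta_pos": [0.1,-0.3,8],"turn": -0.5,"jaw": 0.2},{"delta_pos": [0.1,-0.3,12],"turn": -0.5,"jaw": 0.2},{"delta_pos": [0.1,-0.3,15],"turn": -0.5,"jaw": 0.2},{"delta_pos": [0.1,-0.3,17.5],"turn": -0.5,"jaw": 0.2},{"delta_pos": [0.1,-0.3,18.4],"turn": -0.5,"jaw": 0.2},{"delta_pos": [0.1,-0.3,18.4],"turn": -0.5,"jaw": 0.2},{"delta_pos": [0.1,-0.3,18.4],"turn": -0.5,"jaw": 0.2}])

```text
clock: 2.62
tool_pos: [0.5483, -0.2171, 0.0584]
eef_rot: [0.997, -0.082, 0.0, 0.0]
contact_force: [0.2, 0.5, 0.2]
opening: 0.8
```

```bash
python3 -c "
from h import *
st(); go((0,-.19,.065))"
```

```text
t 2.6167 grasp in press [ 0.001  -0.1903  0.0664] F [0.2 0.5 0.2] open 0.8 q [ 0.47  0.93 -0.29  1.8   0.52  0.49 -0.34]
delta cm [-0.1  -0.03  0.14] toolx ang -9.4
x turn 0.0
y turn -90.0
```

send_rows(series=[{"delta_pos": [0,0,0.1],"turn": 0,"jaw": 1},{"delta_pos": [0,0,0.1],"turn": 0,"jaw": 1},{"delta_pos": [0,0,0.1],"turn": 0,"jaw": 1},{"delta_pos": [0,0,0.1],"turn": 0,"jaw": 1},{"delta_pos": [0,0,0.1],"turn": 0,"jaw": 1},{"delta_pos": [0,0,0.1],"turn": 0,"jaw": 1},{"delta_pos": [0,0,0.1],"turn": 0,"jaw": 1},{"delta_pos": [0,0,0.1],"turn": 0,"jaw": 1}], force=20)

```text
clock: 3.28
tool_pos: [0.5503, -0.2165, 0.057]
eef_rot: [0.997, -0.082, 0.002, 0.0]
contact_force: [5.1, -0.4, -1.4]
opening: 0.258
```

```bash
python3 -c "
from h import *
st(); go((0,-.105,.065))"
```

```text
t 3.2833 grasp in press [ 0.0029 -0.1894  0.065 ] F [ 5.1 -0.4 -1.4] open 0.258 q [ 0.46  0.93 -0.29  1.79  0.52  0.49 -0.34]
delta cm [-0.27 -8.44  0.  ] toolx ang -9.4
x turn 0.1
y turn -89.9
```

send_rows(series=[{"delta_pos": [0.1,-1.5,0],"turn": 0,"jaw": 1},{"delta_pos": [0.2,-3,0],"turn": 0,"jaw": 1},{"delta_pos": [0.2,-4.5,0],"turn": 0,"jaw": 1},{"delta_pos": [0.2,-6,0],"turn": 0,"jaw": 1},{"delta_pos": [0.2,-7.2,0],"turn": 0,"jaw": 1},{"delta_pos": [0.2,-8.2,0],"turn": 0,"jaw": 1},{"delta_pos": [0.2,-8.7,0],"turn": 0,"jaw": 1},{"delta_pos": [0.2,-8.9,0],"turn": 0,"jaw": 1}])

```text
clock: 3.95
tool_pos: [0.5639, -0.1325, 0.057]
eef_rot: [0.997, -0.083, -0.001, 0.003]
contact_force: [-1.7, -11.3, 5.0]
opening: 0.256
```

```bash
python3 -c "
from h import *
st(); go((0,-.105,.065))"
```

```text
t 3.95 grasp in press [ 0.0024 -0.1042  0.065 ] F [ -1.7 -11.3   5. ] open 0.256 q [ 0.3   0.92 -0.26  1.83  0.49  0.46 -0.48]
delta cm [-0.24  0.08 -0.  ] toolx ang -9.5
x turn 0.0
y turn -90.0
```

send_rows(series=[{"delta_pos": [0,-0.2,0],"turn": 0,"jaw": 1},{"delta_pos": [0,-0.2,0],"turn": 0,"jaw": 1},{"delta_pos": [0,-0.1,0],"turn": 0,"jaw": 1},{"delta_pos": [0,0.1,0],"turn": 0,"jaw": 0.4},{"delta_pos": [0,0.1,0],"turn": 0,"jaw": 0.4},{"delta_pos": [0,0.1,0],"turn": 0,"jaw": 0.4},{"delta_pos": [0,0.1,-2],"turn": 0,"jaw": 0.4},{"delta_pos": [0,0.1,-5],"turn": 0,"jaw": 0.4}])

```text
clock: 4.62
tool_pos: [0.5625, -0.128, 0.1047]
eef_rot: [0.997, -0.081, -0.003, -0.001]
contact_force: [1.3, 0.3, 0.4]
opening: 0.594
```

```bash
python3 -c "
from h import *
st()
cv2.imwrite('pics/t2.png',cv2.resize(vision.snapshot('top')[120:225,245:400],None,fx=5,fy=5)); cv2.imwrite('pics/s2.png',cv2.resize(vision.snapshot('side')[100:270,215:350],None,fx=4,fy=3.5))"
```

```text
t 4.6167 grasp in press [ 0.0003 -0.1001  0.1127] F [1.3 0.3 0.4] open 0.594 q [ 0.33  0.85 -0.31  1.82  0.45  0.56 -0.44]
```

View pics/t2.png

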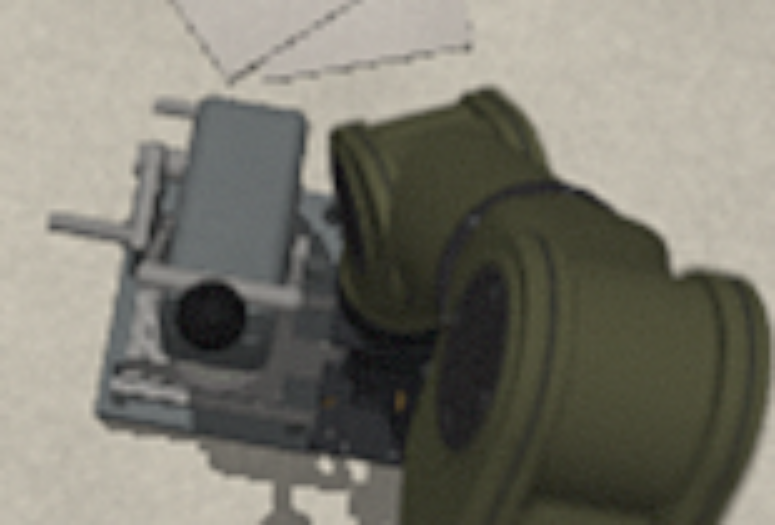

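View pics/s2.png

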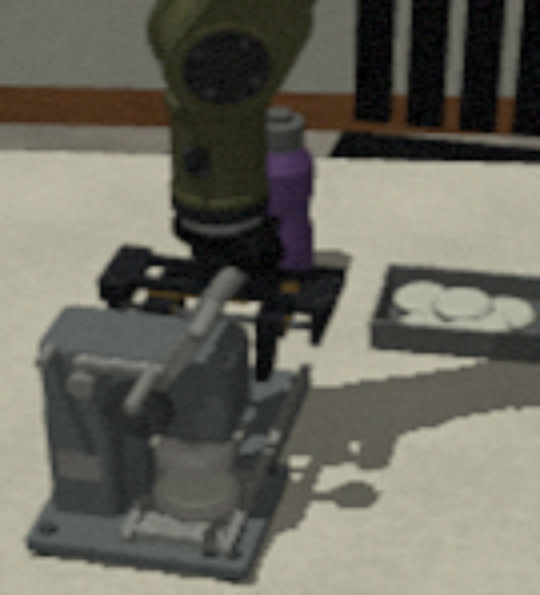

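send_rows(series=[{"delta_pos": [0,0.5,-4],"turn": 0,"jaw": 0.4},{"delta_pos": [0,0.5,-8],"turn": 0,"jaw": 0.4},{"delta_pos": [0,0.5,-12],"turn": 0,"jaw": 0.4},{"delta_pos": [0,0.5,-16],"turn": 0,"jaw": 0.4},{"delta_pos": [0,0.5,-20],"turn": 0,"jaw": 0.4},{"delta_pos": [0,0.5,-24],"turn": 0,"jaw": 0.4},{"delta_pos": [0,0.5,-26],"turn": 0,"jaw": 0.4},{"delta_pos": [0,0.5,-26],"turn": 0,"jaw": 0.4}])

```text
clock: 5.38
tool_pos: [0.5663, -0.1336, 0.3715]
eef_rot: [0.997, -0.081, 0.005, -0.0]
contact_force: [0.3, 0.1, -0.1]
opening: 0.599
```

```bash
python3 -c "
from h import *
st(); go((.015,.096,.37))"
```

```text
t 5.3833 grasp in press [ 0.005  -0.105   0.3795] F [ 0.3  0.1 -0.1] open 0.599 q [ 0.43  0.53 -0.47  1.52  0.25  1.14 -0.25]
delta cm [  1.05 -20.09   0.98] toolx ang -9.3
x turn 0.2
y turn -89.8
```

send_rows(series=[{"delta_pos": [1,-4,0],"turn": 0,"jaw": 0.4},{"delta_pos": [1,-8,0],"turn": 0,"jaw": 0.4},{"delta_pos": [1,-12,0],"turn": 0,"jaw": 0.4},{"delta_pos": [1,-16,0],"turn": 0,"jaw": 0.4},{"delta_pos": [1,-20,0],"turn": 0.2,"jaw": 0.4},{"delta_pos": [1,-20,0],"turn": 0.2,"jaw": 0.4},{"delta_pos": [1,-20,0],"turn": 0.2,"jaw": 0.4},{"delta_pos": [1,-20,0],"turn": 0.2,"jaw": 0.4}])

```text
clock: 6.05
tool_pos: [0.6056, 0.0607, 0.365]
eef_rot: [0.997, -0.083, -0.001, 0.001]
contact_force: [-0.2, -0.3, 0.9]
opening: 0.598
```

```bash
python3 -c "
from h import *
st(); go((.014,.096,.208))
cv2.imwrite('pics/t3.png',cv2.resize(vision.snapshot('top')[120:225,205:360],None,fx=5,fy=5)); cv2.imwrite('pics/s3.png',cv2.resize(vision.snapshot('side')[100:270,185:320],None,fx=4,fy=3.5))"
```

```text
t 6.05 grasp in press [0.0117 0.0931 0.373 ] F [-0.2 -0.3  0.9] open 0.598 q [ 0.08  0.58 -0.46  1.44  0.27  1.18 -0.59]
delta cm [ 0.27 -0.32 16.5 ] toolx ang -9.5
x turn -0.0
y turn 90.0
```

View pics/s3.png

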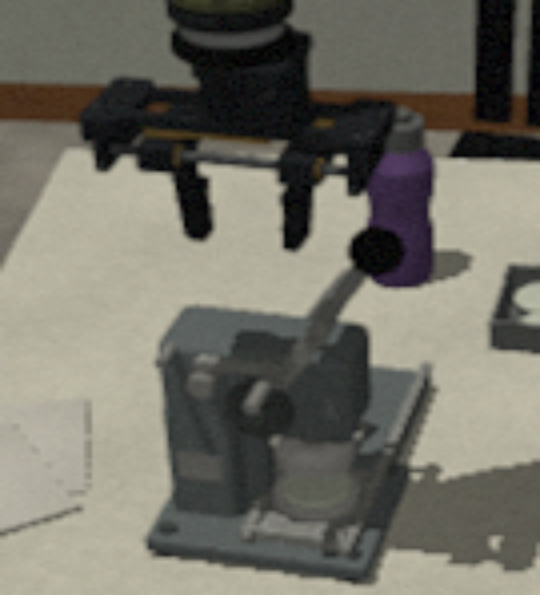

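send_rows(series=[{"delta_pos": [0.2,-0.2,4],"turn": 0,"jaw": 0.4},{"delta_pos": [0.2,-0.2,8],"turn": 0,"jaw": 0.4},{"delta_pos": [0.2,-0.2,11],"turn": 0,"jaw": 0.4},{"delta_pos": [0.2,-0.2,13],"turn": 0,"jaw": 0.4},{"delta_pos": [0.2,-0.2,15],"turn": 0,"jaw": 0.4},{"delta_pos": [0.2,-0.2,16.3],"turn": 0,"jaw": 0.4},{"delta_pos": [0.2,-0.2,16.5],"turn": 0,"jaw": 0.4},{"delta_pos": [0.2,-0.2,16.5],"turn": 0,"jaw": 0.4}])

```text
clock: 6.82
tool_pos: [0.608, 0.061, 0.2009]
eef_rot: [0.996, -0.085, -0.001, 0.001]
contact_force: [-0.5, 0.3, 0.3]
opening: 0.602
```

```bash
python3 -c "
from h import *
st(); go((.014,.096,.208))"
```

```text
t 6.8167 grasp in press [0.014  0.0938 0.2089] F [-0.5  0.3  0.3] open 0.602 q [ 0.05  0.75 -0.4   1.65  0.38  0.82 -0.69]
delta cm [-0.   -0.22  0.09] toolx ang -9.7
x turn -0.2
y turn 89.8
```

Close lightly on the pin.

send_rows(series=[{"delta_pos": [0,-0.2,0.1],"turn": -0.2,"jaw": 1},{"delta_pos": [0,-0.2,0.1],"turn": -0.2,"jaw": 1},{"delta_pos": [0,-0.2,0.1],"turn": -0.2,"jaw": 1},{"delta_pos": [0,-0.2,0.1],"turn": -0.2,"jaw": 1},{"delta_pos": [0,-0.2,0.1],"turn": -0.2,"jaw": 1},{"delta_pos": [0,-0.2,0.1],"turn": -0.2,"jaw": 1},{"delta_pos": [0,-0.2,0.1],"turn": -0.2,"jaw": 1},{"delta_pos": [0,-0.2,0.1],"turn": -0.2,"jaw": 1}], force=12)

```text
clock: 7.48
tool_pos: [0.6078, 0.0649, 0.2008]
eef_rot: [0.997, -0.081, -0.001, 0.0]
contact_force: [-4.0, 0.5, 2.6]
opening: 0.126
```

```bash
python3 -c "
from h import *
st()
p0=np.radians(18.76)
for a in np.linspace(0,1.6,9): print(round(a,2),'x %.2f z %.2f'%(100*(.053-.056*np.cos(p0+a)), -100*(.056*np.sin(p0+a)-.018)))"
```

```text
t 7.4833 grasp in press [0.0132 0.0977 0.2088] F [-4.   0.5  2.6] open 0.126 q [ 0.04  0.75 -0.4   1.65  0.38  0.82 -0.69]
0.0 x -0.00 z -0.00
0.2 x 0.46 z -1.02
0.4 x 1.12 z -1.92
0.6 x 1.94 z -2.68
0.8 x 2.90 z -3.26
1.0 x 3.95 z -3.63
1.2 x 5.06 z -3.79
1.4 x 6.17 z -3.73
1.6 x 7.26 z -3.45
```

send_rows(series=[{"delta_pos": [0.2,0,-0.5],"turn": 0,"jaw": 1},{"delta_pos": [0.45,0,-1.0],"turn": 0,"jaw": 1},{"delta_pos": [0.75,0,-1.5],"turn": 0,"jaw": 1},{"delta_pos": [1.1,0,-1.9],"turn": 0,"jaw": 1},{"delta_pos": [1.5,0,-2.3],"turn": 0,"jaw": 1},{"delta_pos": [1.95,0,-2.7],"turn": 0,"jaw": 1},{"delta_pos": [2.4,0,-3.0],"turn": 0,"jaw": 1},{"delta_pos": [2.9,0,-3.25],"turn": 0,"jaw": 1}])

```text
clock: 8.15
tool_pos: [0.6385, 0.0596, 0.2331]
eef_rot: [0.997, -0.082, 0.001, -0.0]
contact_force: [0.5, 1.1, -7.2]
opening: 0.123
```

```bash
python3 -c "
from h import *
st()"
```

```text
t 8.15 grasp in press [0.0443 0.0975 0.2411] F [ 0.5  1.1 -7.2] open 0.123 q [ 0.06  0.75 -0.42  1.52  0.35  0.94 -0.63]
```

send_rows(series=[{"delta_pos": [0.5,0,-0.15],"turn": 0,"jaw": 1},{"delta_pos": [1.05,0,-0.3],"turn": 0,"jaw": 1},{"delta_pos": [1.6,0,-0.4],"turn": 0,"jaw": 1},{"delta_pos": [2.15,0,-0.4],"turn": 0,"jaw": 1},{"delta_pos": [2.7,0,-0.4],"turn": 0,"jaw": 1},{"delta_pos": [3.3,0,-0.35],"turn": 0,"jaw": 1},{"delta_pos": [3.8,0,-0.2],"turn": 0,"jaw": 1},{"delta_pos": [4.3,0,-0.1],"turn": 0,"jaw": 1}])

```text
clock: 8.82
tool_pos: [0.6799, 0.0527, 0.2339]
eef_rot: [0.997, -0.082, -0.001, 0.0]
contact_force: [-5.0, 0.2, -3.3]
opening: 0.121
```

```bash
python3 -c "
from h import *
st()
cv2.imwrite('pics/t4.png',cv2.resize(vision.snapshot('top')[120:225,205:360],None,fx=5,fy=5)); cv2.imwrite('pics/s4.png',cv2.resize(vision.snapshot('side')[100:270,185:320],None,fx=4,fy=3.5))"
```

```text
t 8.8167 grasp in press [0.0863 0.0975 0.2419] F [-5.   0.2 -3.3] open 0.121 q [ 0.06  0.81 -0.42  1.38  0.35  1.03 -0.59]
```

View pics/s4.png

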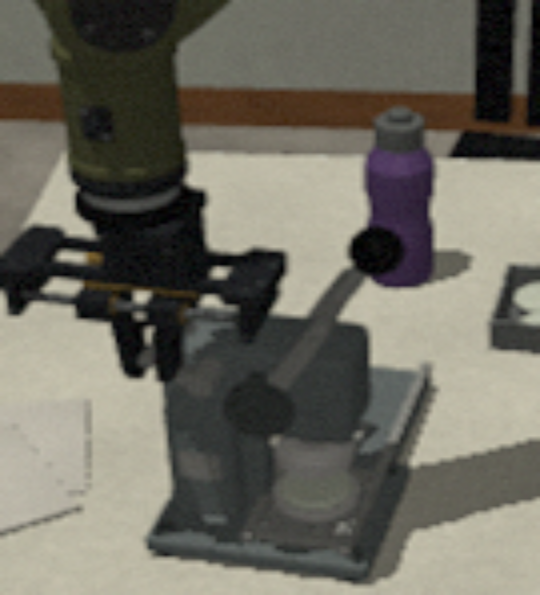

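send_rows(series=[{"delta_pos": [0,0,0],"turn": 0,"jaw": 0.7},{"delta_pos": [0,0,0],"turn": 0,"jaw": 0.7},{"delta_pos": [0,0,0],"turn": 0,"jaw": 0.7},{"delta_pos": [0,0,-3],"turn": 0,"jaw": 0.7},{"delta_pos": [0,0,-7],"turn": 0,"jaw": 0.7},{"delta_pos": [0,0,-11],"turn": 0,"jaw": 0.7},{"delta_pos": [0,0,-15],"turn": 0,"jaw": 0.7},{"delta_pos": [0,0,-16],"turn": 0,"jaw": 0.6}])

```text
clock: 9.58
tool_pos: [0.6827, 0.054, 0.4031]
eef_rot: [0.997, -0.082, 0.007, -0.002]
contact_force: [1.0, 0.8, 0.5]
opening: 0.353
```

```bash
python3 -c "
from h import *
st()
go((-.05,0,.4))
cv2.imwrite('pics/t5.png',cv2.resize(vision.snapshot('top')[120:225,205:360],None,fx=5,fy=5)); cv2.imwrite('pics/s5.png',cv2.resize(vision.snapshot('side')[100:270,185:320],None,fx=4,fy=3.5))"
```

```text
t 9.5833 grasp in press [0.0888 0.0993 0.4111] F [1.  0.8 0.5] open 0.353 q [ 0.06  0.68 -0.45  1.13  0.28  1.38 -0.52]
delta cm [-13.91   9.92   0.85] toolx ang -9.4
x turn 0.1
y turn -89.9
```

View pics/s5.png

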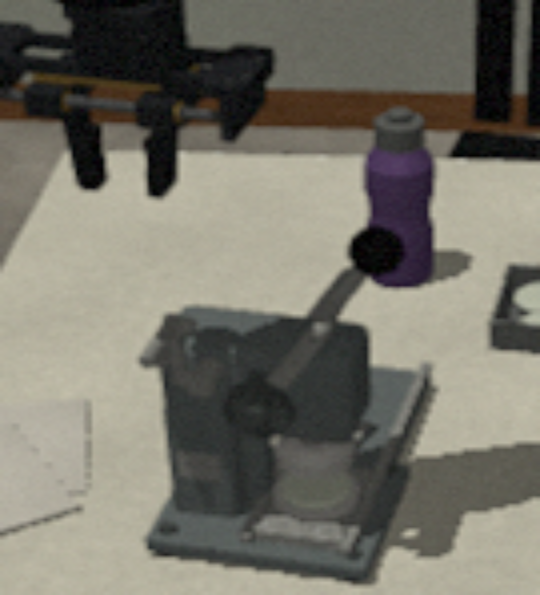

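send_rows(series=[{"delta_pos": [-13.9,9.9,0],"turn": -45,"jaw": 0.2},{"delta_pos": [-13.9,9.9,0],"turn": -45,"jaw": 0.2},{"delta_pos": [-13.9,9.9,0],"turn": -45,"jaw": 0.2},{"delta_pos": [-13.9,9.9,0],"turn": -45,"jaw": 0.2},{"delta_pos": [-13.9,9.9,0],"turn": -45,"jaw": 0.2},{"delta_pos": [-13.9,9.9,0],"turn": -45,"jaw": 0.2},{"delta_pos": [-13.9,9.9,0],"turn": -45,"jaw": 0.2},{"delta_pos": [-13.9,9.9,0],"turn": -45,"jaw": 0.2}])

```text
clock: 10.35
tool_pos: [0.5255, -0.0228, 0.3926]
eef_rot: [0.952, 0.306, -0.001, -0.0]
contact_force: [0.5, 0.1, -0.2]
opening: 0.802
```

```bash
python3 -c "
from h import *
st()
go((-.0505,0,.4))"
```

```text
t 10.35 grasp in press [-0.0536 -0.0025  0.4006] F [ 0.5  0.1 -0.2] open 0.802 q [ 0.4   0.46 -0.7   1.63  0.32  1.17  0.24]
delta cm [0.39 0.05 0.06] toolx ang 35.7
x turn 45.1
y turn -44.9
```

send_rows(series=[{"delta_pos": [0.3,0,0],"turn": -45,"jaw": 0.2},{"delta_pos": [0.3,0,0],"turn": -45,"jaw": 0.2},{"delta_pos": [0.3,0,0],"turn": -45,"jaw": 0.2},{"delta_pos": [0.3,0,0],"turn": -45,"jaw": 0.2},{"delta_pos": [0.3,0,0],"turn": -45,"jaw": 0.2},{"delta_pos": [0.3,0,0],"turn": -45,"jaw": 0.2},{"delta_pos": [0.3,0,0],"turn": -45,"jaw": 0.2},{"delta_pos": [0.3,0,0],"turn": -45,"jaw": 0.2}])

```text
clock: 11.02
tool_pos: [0.5286, -0.0205, 0.3928]
eef_rot: [0.763, 0.647, -0.001, -0.001]
contact_force: [-0.6, -0.2, 0.3]
opening: 0.801
```

```bash
python3 -c "
from h import *
st()
go((-.0505,0,.299))
cv2.imwrite('pics/t6.png',cv2.resize(vision.snapshot('top')[120:225,225:380],None,fx=5,fy=5)); cv2.imwrite('pics/s6.png',cv2.resize(vision.snapshot('side')[100:270,185:320],None,fx=4,fy=3.5))"
```

```text
t 11.0167 grasp in press [-5.090e-02  4.000e-04  4.008e-01] F [-0.6 -0.2  0.3] open 0.801 q [ 0.5   0.52 -0.92  1.61  0.43  1.22  0.91]
delta cm [-0.04  0.06 10.18] toolx ang 80.6
x turn -89.9
y turn 0.1
```

View pics/s6.png

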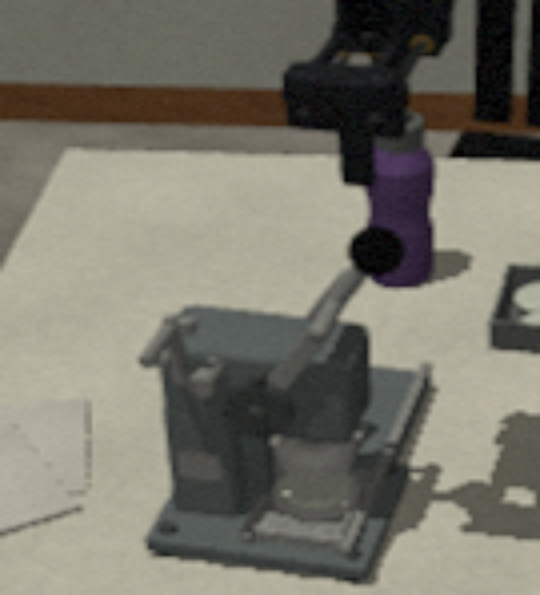

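send_rows(series=[{"delta_pos": [0,0,3],"turn": 0,"jaw": 0.2},{"delta_pos": [0,0,6],"turn": 0,"jaw": 0.2},{"delta_pos": [0,0,9],"turn": 0,"jaw": 0.2},{"delta_pos": [0,0,10.2],"turn": 0,"jaw": 0.2},{"delta_pos": [0,0,10.2],"turn": 0,"jaw": 0.2},{"delta_pos": [0,0,10.2],"turn": 0,"jaw": 0.2}])

```text
clock: 11.62
tool_pos: [0.5288, -0.0202, 0.2919]
eef_rot: [0.763, 0.647, -0.0, -0.0]
contact_force: [0.2, 1.4, 0.1]
opening: 0.802
```

```bash
python3 -c "
from h import *
st()
go((-.0505,0,.299))
cv2.imwrite('pics/s7.png',cv2.resize(vision.snapshot('side')[100:270,185:320],None,fx=4,fy=3.5))"
```

```text
t 11.6167 grasp in press [-0.0507  0.0007  0.2999] F [0.2 1.4 0.1] open 0.802 q [ 0.46  0.62 -0.85  1.78  0.55  1.    0.8 ]
delta cm [-0.07  0.02  0.09] toolx ang 80.6
x turn -89.9
y turn 0.1
```

View pics/s7.png

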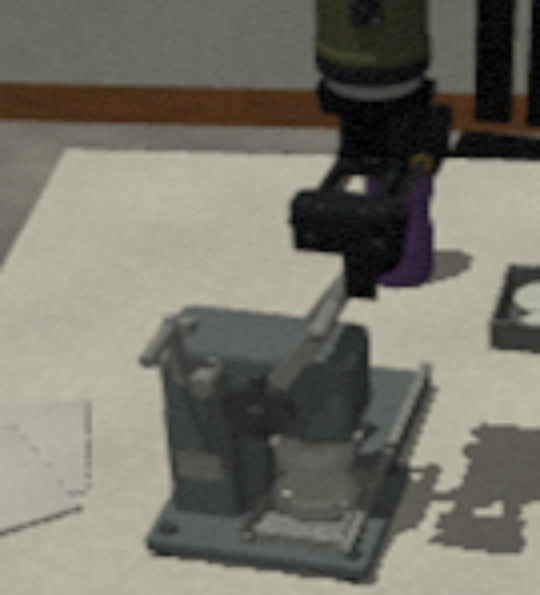

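Finger covers the ball; close at 30 N.

send_rows(series=[{"delta_pos": [0,0,0],"turn": 0,"jaw": 1},{"delta_pos": [0,0,0],"turn": 0,"jaw": 1},{"delta_pos": [0,0,0],"turn": 0,"jaw": 1},{"delta_pos": [0,0,0],"turn": 0,"jaw": 1},{"delta_pos": [0,0,0],"turn": 0,"jaw": 1},{"delta_pos": [0,0,0],"turn": 0,"jaw": 1},{"delta_pos": [0,0,0],"turn": 0,"jaw": 1}], force=30)

```text
clock: 12.25
tool_pos: [0.5294, -0.0195, 0.2926]
eef_rot: [0.762, 0.647, 0.001, -0.0]
contact_force: [0.6, 2.0, 0.9]
opening: 0.431
```

```bash
python3 -c "
from h import *
st()
for a in np.linspace(0,1.07,17): 
  b=np.radians(60)-a; print(round(a,2),'y %.2f z %.2f'%(100*(.155*np.cos(b)-.0775), 100*(.1342-.155*np.sin(b))))"
```

```text
t 12.25 grasp in press [-0.0503  0.0015  0.3006] F [0.6 2.  0.9] open 0.431 q [ 0.46  0.62 -0.85  1.78  0.55  1.    0.8 ]
0.0 y 0.00 z -0.00
0.07 y 0.88 z 0.54
0.13 y 1.72 z 1.15
0.2 y 2.52 z 1.81
0.27 y 3.27 z 2.52
0.33 y 3.98 z 3.28
0.4 y 4.63 z 4.09
0.47 y 5.22 z 4.94
0.54 y 5.76 z 5.82
0.6 y 6.24 z 6.74
0.67 y 6.65 z 7.69
0.74 y 7.00 z 8.67
0.8 y 7.29 z 9.66
0.87 y 7.51 z 10.68
0.94 y 7.65 z 11.70
1.0 y 7.73 z 12.74
1.07 y 7.75 z 13.77
```

send_rows(series=[{"delta_pos": [0,-0.9,0.55],"turn": 0,"jaw": 1},{"delta_pos": [0,-1.7,1.15],"turn": 0,"jaw": 1},{"delta_pos": [0,-2.5,1.8],"turn": 0,"jaw": 1},{"delta_pos": [0,-3.3,2.5],"turn": 0,"jaw": 1},{"delta_pos": [0,-4.0,3.3],"turn": 0,"jaw": 1},{"delta_pos": [0,-4.6,4.1],"turn": 0,"jaw": 1},{"delta_pos": [0,-5.2,4.9],"turn": 0,"jaw": 1},{"delta_pos": [0,-5.8,5.8],"turn": 0,"jaw": 1}])

```text
clock: 12.92
tool_pos: [0.4742, -0.0106, 0.2354]
eef_rot: [0.763, 0.647, 0.003, 0.002]
contact_force: [4.5, -0.8, 5.1]
opening: 0.426
```

```bash
python3 -c "
from h import *
st()
cv2.imwrite('pics/s8.png',cv2.resize(vision.snapshot('side')[100:270,185:320],None,fx=4,fy=3.5))"
```

```text
t 12.9167 grasp in press [-0.1062  0.0012  0.2434] F [ 4.5 -0.8  5.1] open 0.426 q [ 0.43  0.62 -0.8   2.01  0.64  0.78  0.65]
```

View pics/s8.png

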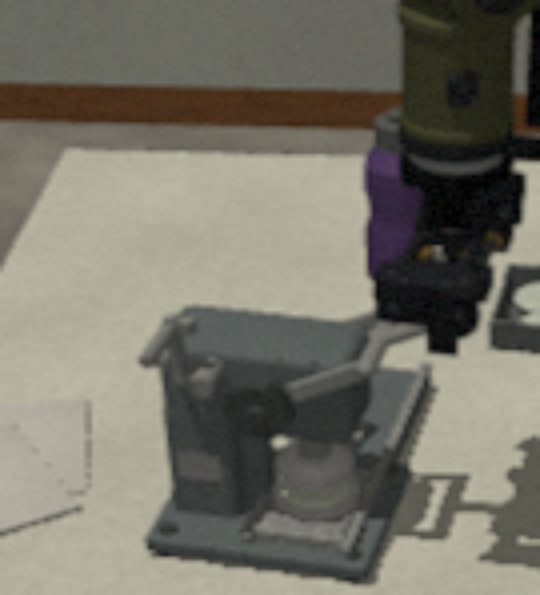

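send_rows(series=[{"delta_pos": [0,-0.45,0.95],"turn": 0,"jaw": 1},{"delta_pos": [0,-0.85,1.9],"turn": 0,"jaw": 1},{"delta_pos": [0,-1.2,2.9],"turn": 0,"jaw": 1},{"delta_pos": [0,-1.5,3.9],"turn": 0,"jaw": 1},{"delta_pos": [0,-1.7,4.9],"turn": 0,"jaw": 1},{"delta_pos": [0,-1.85,5.9],"turn": 0,"jaw": 1},{"delta_pos": [0,-1.9,6.9],"turn": 0,"jaw": 1},{"delta_pos": [0,-1.9,7.6],"turn": 0,"jaw": 1}])

```text
clock: 13.63
tool_pos: [0.4538, -0.0073, 0.1586]
eef_rot: [0.762, 0.647, 0.001, 0.001]
contact_force: [0.1, 1.6, 10.4]
opening: 0.426
```

```bash
python3 -c "
from h import *
st()
cv2.imwrite('pics/s9.png',cv2.resize(vision.snapshot('side')[100:270,185:320],None,fx=4,fy=3.5))"
```

```text
t 13.6333 grasp in press [-0.1268  0.001   0.1666] F [ 0.1  1.6 10.4] open 0.426 q [ 0.32  0.71 -0.66  2.14  0.84  0.56  0.45]
```

View pics/s9.png

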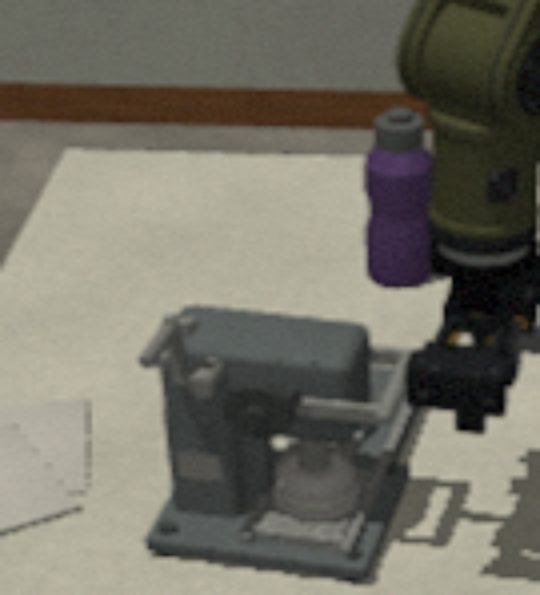

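send_rows(series=[{"delta_pos": [0,0,0.2],"turn": 0,"jaw": 1},{"delta_pos": [0,0,0.4],"turn": 0,"jaw": 1},{"delta_pos": [0,0,0.5],"turn": 0,"jaw": 1},{"delta_pos": [0,0,0.5],"turn": 0,"jaw": 1},{"delta_pos": [0,0,0.5],"turn": 0,"jaw": 1}], force=35)

```text
clock: 14.1
tool_pos: [0.4539, -0.0073, 0.1553]
eef_rot: [0.762, 0.647, 0.001, 0.002]
contact_force: [-4.4, 0.1, 25.5]
opening: 0.428
```

```bash
python3 -c "
from h import *
st()"
```

```text
t 14.1 grasp in press [-0.1267  0.001   0.1633] F [-4.4  0.1 25.5] open 0.428 q [ 0.32  0.71 -0.65  2.15  0.85  0.56  0.44]
```

send_rows(series=[{"delta_pos": [0,0,0],"turn": 0,"jaw": 1},{"delta_pos": [0,0,0],"turn": 0,"jaw": 1},{"delta_pos": [0,0,0],"turn": 0,"jaw": 1},{"delta_pos": [0,0,0],"turn": 0,"jaw": 1},{"delta_pos": [0,0,0],"turn": 0,"jaw": 1},{"delta_pos": [0,0,0],"turn": 0,"jaw": 1},{"delta_pos": [0,0,0],"turn": 0,"jaw": 1},{"delta_pos": [0,0,0],"turn": 0,"jaw": 1}])

```text
clock: 14.77
tool_pos: [0.454, -0.0074, 0.1554]
eef_rot: [0.762, 0.647, 0.001, 0.002]
contact_force: [-3.5, 0.0, 24.4]
opening: 0.423
```

```bash
python3 -c "
from h import *
st()
cv2.imwrite('pics/t10.png',cv2.resize(vision.snapshot('top')[120:225,225:380],None,fx=5,fy=5)); cv2.imwrite('pics/s10.png',cv2.resize(vision.snapshot('side')[150:270,205:320],None,fx=5,fy=5))"
```

```text
t 14.7667 grasp in press [-0.1267  0.001   0.1634] F [-3.5  0.  24.4] open 0.423 q [ 0.32  0.71 -0.65  2.15  0.85  0.56  0.44]
```

View pics/s10.png

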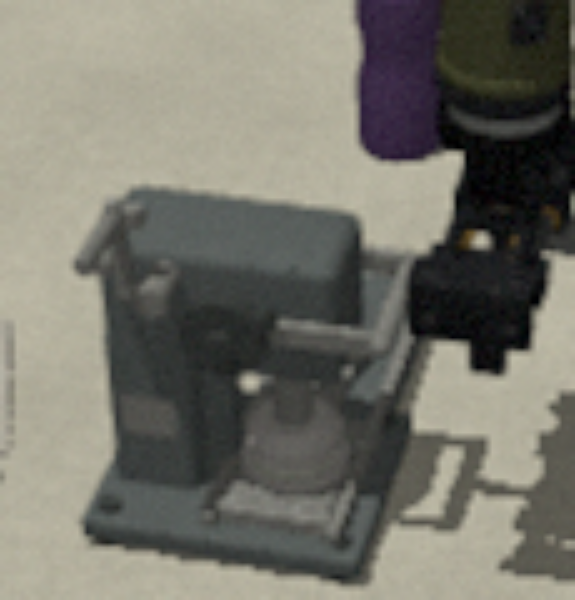

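View pics/t10.png

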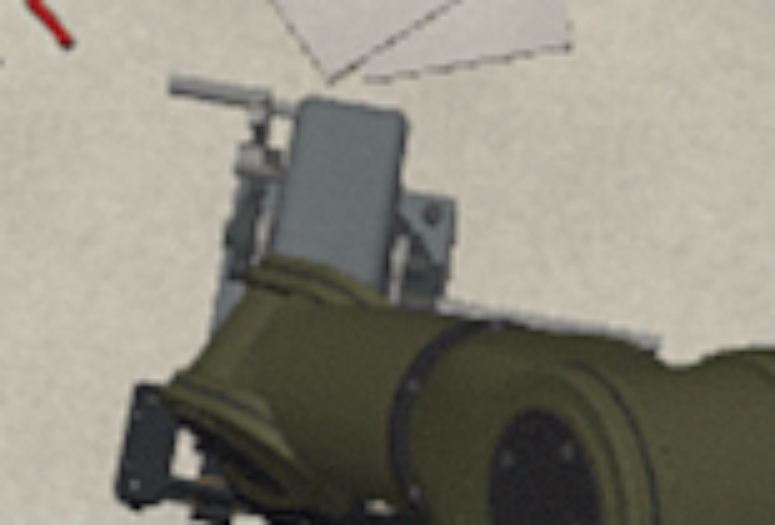

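```bash
python3 -c "
from h import *
order.finish_job(); st()"
```

```text
the job is handed in; nothing more can be done
the job is handed in; nothing more can be done
```

I slid the tray home, flipped the catch back and pulled the lever down, then handed the job in at about 15 s of the 64 s with the arm still holding the lever. The hand-in reports no verdict, so the judged result is unconfirmed.

- **Tray:** I gripped its knob and moved it 85 mm, until the wrist read about 11 N against the stop. The side picture then showed the lower die under the ram.
- **Catch:** I gripped the pin lightly and swung it up and back along its arc to about 1.6 rad, estimated from the gripper's position. After release it stayed back, and it was still back in the last pictures from both cameras.
- **Lever:** I gripped the ball at 30 N and pulled it along its arc until the upper die met the badge, then pushed a few millimetres further with a 35 N grip.

**Last checks:**
- The upward force on the tool held at 24 to 25 N over 0.7 s, and the tool moved only about 0.1 mm in that time. The spring alone accounts for about 10 N of that, so the rest goes into squeezing the badge.
- The side picture showed the lever level.
- The grip point ended at 163 mm, about 3 mm below where I expected the ball centre. I put that down to calibration, or a slight shift in the grip.
- I did not measure the badge's centring in its seat. The arm hid the badge from above at the end.
- I did not measure the other things on the desk, but I saw no contact with them.

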